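# Scan the inventory label inside the instrument bay

### The job

The hand scanner is packed tightly in the crate: lift it out by its tall head, stand it on the open bench and let go. Then take it by its low handle, bring its head level into the covered bay of the instrument, aim its window squarely at the middle of the barcode label from about 45 mm away, and hold it still there for two seconds. Afterwards stand the scanner on the open bench again, clear of crate and bay, and let go; keep it upright throughout, leave the cartons in the crate and do not disturb the other things on the bench.

Things in the scene. Friction and masses are not known exactly. Their poses are not given: they have to be found in the camera images.
- scanner_mid (a point): Grey plastic hand scanner (0.2 kg): centre of its 190 x 40 x 78 mm outline, 39 mm above the flat underside it stands on. x points to its window end, z up. Head: block at x +35 to +95, 40 wide, the full 78 high. Handle: low bar at x -95 to +35, 32 wide, 30 high (z -39 to -9). Lies in any of the crate's four slots.
- scanner: The same scanner; origin at the centre of its underside, same axes. In the crate its handle and the lower half of its head lie between cartons and walls with under 2 mm of play; only the top 40 mm of the head stands free.
- window (a point): Centre of the dark scanning window on the scanner's front end: 95 mm ahead (x) of the scanner's centre and 11 mm above it (50 mm above the underside). It looks along the scanner's +x.
- spot (a point): Point of the scanner's line of sight 45 mm in front of the window (140 mm ahead of the scanner's centre, 11 mm above it); with a good aim it lies on the middle of the label.
- label (a point): Centre of the white barcode label, 60 wide x 40 high, on the upright face of a fixed grey instrument, 90 mm above the bench. x points into the label (roughly away from the robot), z up.
- bay: The fixed instrument (150 wide, 50 deep, 154 high) with a covered bay before its label: side walls 142 mm apart and a clear roof, underside 150 mm and top 154 mm above the bench, reach 90 mm out from the label; no floor, open towards the robot. Left or right of the work area, the crate on the other side. Origin on the bench 140 mm in front of the label, x towards the label.
- crate: Fixed open plywood crate, 205 (x) x 175.5 (y) x 44 mm high, floor 6 mm thick; origin at the centre of its underside. Its four lengthwise slots (centres 40.5 mm apart in y, at y = -61, -20, 20, 61 mm) hold the scanner and three cartons, all lying along x, the scanner's window to +x.
- carton0: Slim brown carton 190 x 40 x 38 mm packed in the crate, top about level with the crate's rim; origin at the centre of its underside. Stays in the crate.
- carton1: Slim brown carton 190 x 40 x 38 mm packed in the crate, top about level with the crate's rim; origin at the centre of its underside. Stays in the crate.
- carton2: Slim brown carton 190 x 40 x 38 mm packed in the crate, top about level with the crate's rim; origin at the centre of its underside. Stays in the crate.
- spool: White spool, 80 diameter x 41 high, standing flat at the far middle of the bench; origin at the centre of its underside. Bystander.
- mug: White mug, 80 diameter x 90 high, at the far left; origin at the centre of its underside. Bystander.
- jar: Closed jar, 60 diameter x 80 high, at the far right; origin at the centre of its underside. Bystander.
Not all that is in view belongs to the job. Of the things like the scanner, leave any that is green; of the rest the smaller one is meant.

How it is judged:
On the way, in this order (a step that is already met when the one before it is completed fails the run):
1. the scanner stands upright on the bench, outside crate and bay, let go (height (world z) of scanner_mid below 0.046 m and angle between scanner_mid's own z axis and vertical below 0.12 rad and horizontal distance between scanner_mid and crate above 0.105 m and horizontal distance between window and label above 0.1 m and contact force between the fingers and scanner below 0.1 N and linear speed of scanner below 0.03 m/s), for 0.2 s.
2. held by its handle, the scanner aims at the label: window 25 to 65 mm from it, line of sight within 25 mm sideways and 18 mm in height of its middle, square within 0.26 rad, steady for 1.5 s (contact force between the fingers and scanner above 1 N and x of the grasp point in the frame of scanner_mid below 0.03 m and x of window in the frame of label between -0.065 and -0.025 m and y of spot in the frame of label between -0.025 and 0.025 m and z of spot in the frame of label between -0.018 and 0.018 m and angle between the x axis of scanner_mid and the x axis of label, either way round below 0.26 rad and angle between scanner_mid's own z axis and vertical below 0.26 rad and linear speed of scanner below 0.03 m/s and angular speed of scanner below 0.25 rad/s), for 1.5 s.
At the end, for the whole second after the job is handed in: The scanner stands upright (within 0.12 rad) and still on the bench, released, its centre more than 105 mm from the crate's centre and its window more than 100 mm from the label; the cartons are within 50 mm of where they were (all of step 1 and distance of each of carton0, carton1, carton2 from where it was at the start of the episode below 0.05 m); the robot touches nothing.
It fails at once if the scanner is tipped over (more than 0.7 rad) (angle between scanner_mid's own z axis and vertical above 0.7 rad).
It fails at once if a carton is moved more than 50 mm (distance of any of carton0, carton1, carton2 from where it was at the start of the episode above 0.05 m).
It fails at once if a bystander (spool, mug, jar) is moved more than 30 mm (distance of any of spool, mug, jar from where it was at the start of the episode above 0.03 m).
It also fails if it takes over 70 s, if anything falls off the work surface, if the arm or the gripper's body presses on something with over 40 N, if the wrist force passes 120 N, or if a joint passes its speed limit or range.

### The arm

A 6-joint arm with a two-finger parallel gripper is mounted at the origin on the work surface. World frame = base frame: x ahead of the robot, y to its left, z up, the work surface at z = 0. Lengths are in m, angles in rad, forces in N, time in s.
With the tool pointing down it reaches from about 0.35 to 0.875 m from the base axis. Payload 4.2 kg.
Tool frame: the origin (TCP) lies midway between the tips of the shut fingers; the grasp point (between the pads) lies 19 mm behind it (env.pinch_z is the distance from the TCP to the grasp point, in m); z points along the fingers, y is the line along which they close (so a half turn about z gives the same grasp; the last joint's range is limited). The gripper opens to 87 mm and grips with 3 to 60 N. Pads are 19 mm wide; open, the fingers measure 117 mm over their backs; the gripper's body (75 mm by 190 mm) begins 51 mm behind the grasp point.
Start: joints at [-1.022, 0.385, 0.008, 0, -1.194, -0.259], TCP at [0.179, -0.599, 0.223] pointing down, gripper open.
Joint ranges: [-3.14, 3.14], [-1.21, 2.06], [-1.07, 1.41], [-3.16, 2.05], [-2.99, -0.16], [-3.1, 3.1]. Speed limits (rad/s): [2.79, 2.79, 3.14, 3.14, 3.14, 3.14].

### API

Orientations are given as a unit quaternion [w, x, y, z].
In Python, from cell import env, camera gives the robot as it stands.
- The arm moves only by the tool apply_moves, never from a script. Its argument "targets" is a list of rows, each a list of 3 entries, a list of its own where there are three numbers: the shift along the tool's x, y, z in mm, then the turn, a rotation vector about the tool's x, y, z in degrees, then the closure, from 0 (fully open) to 1 (shut). In form: [[[tx, ty, tz], [rx, ry, rz], gripper], ...]. A call has exactly 10 rows; each row is the pose to reach, as a shift and turn from the pose commanded when the call began, along the tool's axes at that moment; what a row does not reach only later rows make up. A row lasts 1/12 s, in which the tool goes at most 41.7 mm and 7.16 degrees, less where a joint would pass 70% of its speed; a pose out of reach is approached as far as the arm can. A call with a gripper value outside its range is refused whole. The fingers move at their own pace and stop on an object; "grip_force" is the grip in N (left out, the last holds). Time passes only in rows, so rows that repeat a pose let the fingers close, or fill a call up. It gives the time, the measured TCP pose, the force, the opening and the grip force at its end, in the units of the state.
- env.state(): the state, without advancing time (a new reading comes with each control period).
- camera(name): name is "side" or "top" or "wrist"; returns a dict with "img" (480x640x3 uint8, red, green, blue), "K" (3x3 intrinsics, pixels), "world_to_cam" (4x4, takes a point from world to camera coordinates). Camera axes: x right, y up, looking along -z (the intrinsics and any distortion apply to the point x, -y, -z); pixel columns grow to the right and rows downward; lengths in m; the calibration is good to about 2 mm. A picture is of the moment at which its call begins. There is no depth.
- env.finish_job(): hands the job in; it is judged then, once.
The state is a dict: "time": time; "joint_pos": joint angles; "dq": joint speeds; "joint_efforts": joint torques, N m; "tool_pos": TCP position; "tool_rot": TCP orientation; "contact_force": force on the tool from outside, world axes, zero at the start; "torque": the same for the moment, N m; "width": opening from 0.0 (shut) to 1.0 (fully open); "gripper_force": force on a finger pad.
Only numpy, scipy, OpenCV 4.12 (cv2) and the standard library are available. Lean on these libraries where they do the work, as an engineer would, in place of code of your own. Each camera call takes 0.05 s, during which the arm holds its last target. There are 200 camera calls.

## Working session

There is one attempt and no reset: what is moved stays moved. The work goes in short steps, Python scripts to look and compute and a tool call to move; the robot and the scene stay as the last step left them, time stands still between calls to the robot, and variables do not carry over. Pictures are saved under pics/ and viewed, at most 10 in all, crops included, and the job is handed in when it is done.

Besides the shell and the picture viewer there is one more tool, called as name([rows], argument=value, ...), one row to a line, values as JSON. apply_moves: Moves the arm, as the interface text tells. Its arguments: {"type":"object","properties":{"targets":{"type":"array","items":{"type":"array"}},"grip_force":{"type":"number"}},"required":["targets"]}

```bash
mkdir -p pics; python3 - <<'E'
from cell import env, camera
import cv2,pickle,numpy as np
d={}
for n in("top","side"):
    c=camera(n); d[n]=c; cv2.imwrite(f"pics/{n}0.png",c["img"][...,::-1]); print(n,c["K"],c["world_to_cam"],[k for k in c])
pickle.dump(d,open("cam0.pkl","wb"))
print(env.state(),env.pinch_z)
E
```

```text
top [[471.28269409   0.         315.937425  ]
 [  0.         471.28269409 242.30851269]
 [  0.           0.           1.        ]] [[ 0.01769377 -0.99970323  0.01674446 -0.01995781]
 [ 0.99670629  0.01896139  0.0788482  -0.4867568 ]
 [-0.07914229  0.01529418  0.996746   -1.45422105]
 [ 0.          0.          0.          1.        ]] ['img', 'K', 'world_to_cam']
side [[582.90891892   0.         322.61867204]
 [  0.         582.90891892 244.87538872]
 [  0.           0.           1.        ]] [[-0.97199575 -0.23453049  0.01482247  0.4593995 ]
 [ 0.17353437 -0.67380828  0.71823967 -0.15259871]
 [-0.1584616   0.70069812  0.69563789 -1.74730753]
 [ 0.          0.          0.          1.        ]] ['img', 'K', 'world_to_cam']
{'time': 0.1, 'joint_pos': array([-1.02237770e+00,  3.85474140e-01,  6.77961430e-03, -4.24372873e-04,
       -1.19403206e+00, -2.58613805e-01]), 'dq': array([-0.00076791, -0.0010637 ,  0.00367954, -0.00067432, -0.00067858,
       -0.00032773]), 'joint_efforts': array([-2.59516792e-04, -3.91692281e+01,  1.87936020e+01,  4.23194915e+00,
        1.34273322e-02, -7.81037716e-05]), 'tool_pos': array([ 0.17846968, -0.5984139 ,  0.22158062]), 'tool_rot': array([-1.97575136e-04, -1.44318358e-01,  9.89530819e-01,  9.65060254e-04]), 'contact_force': array([ 0.24564662,  0.11066792, -0.1110122 ]), 'torque': array([-0.00387183, -0.0372886 , -0.00101645]), 'gripper_force': 0.0, 'width': 0.9988836630749773} 0.0187
```

View pics/top0.png

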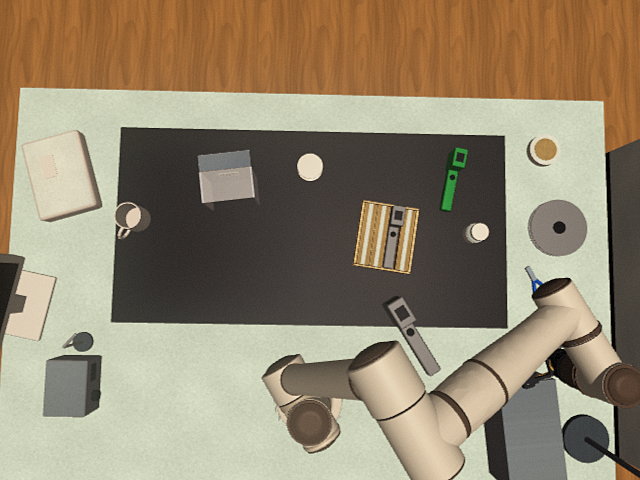

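View pics/side0.png

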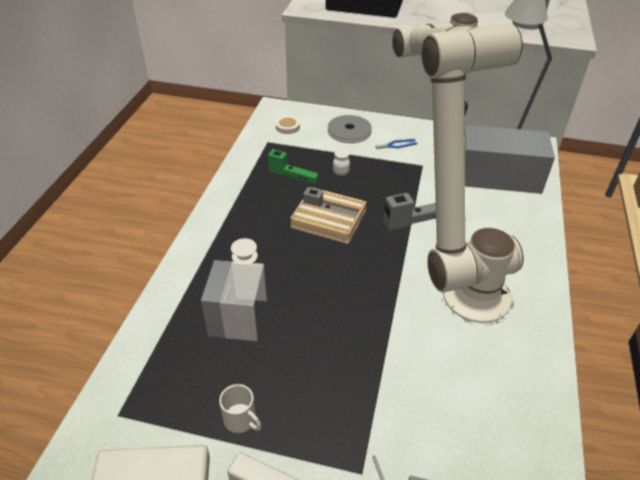

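Candidates in the top view are the green one at (454,180), a large grey one on the bench at (413,335), and the smaller grey one in the crate at (395,235). The one in the crate fits: not green, the smaller of the two greys, and lying in a crate slot. I'll confirm it in an enlarged crop.

```bash
cat > h.py <<'E'
import numpy as np,cv2,pickle
def ray(c,u,v):
    W=c["world_to_cam"];R=W[:3,:3];o=-R.T@W[:3,3]
    p=np.linalg.inv(c["K"])@[u,v,1]; d=R.T@np.array([p[0],-p[1],-p[2]]); return o,d
def onz(c,u,v,z):
    o,d=ray(c,u,v); return o+d*(z-o[2])/d[2]
def proj(c,P):
    W=c["world_to_cam"];q=W[:3,:3]@np.asarray(P)+W[:3,3];p=c["K"]@[q[0],-q[1],-q[2]];return p[:2]/p[2]
E
python3 - <<'E'
import pickle,cv2,numpy as np
d=pickle.load(open("cam0.pkl","rb"))
t=d["top"]["img"][...,::-1]
a=cv2.resize(t[190:285,340:440],None,fx=4,fy=4,interpolation=cv2.INTER_CUBIC)
b=cv2.resize(t[140:235,180:280],None,fx=4,fy=4,interpolation=cv2.INTER_CUBIC)
cv2.imwrite("pics/crop.png",np.hstack([a,b]))
E
```

```text
(no output)
```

View pics/crop.png

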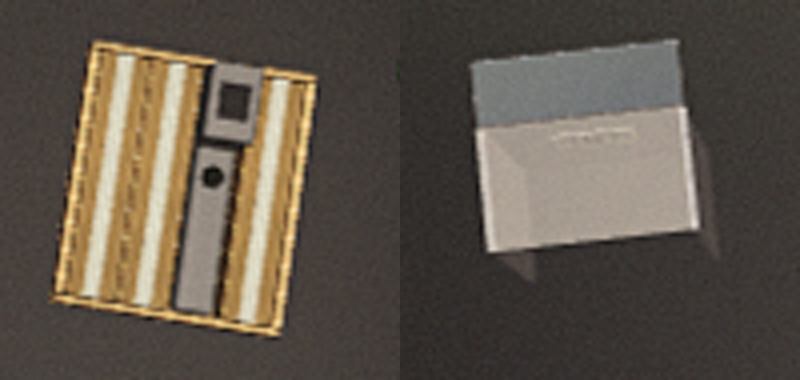

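The crop confirms it: the crate scanner is grey with its head at the top (crop 233,103), in the third slot from the left. The crate corners are at crop (93,41), (316,75), (277,334) and (53,299). The bay roof and instrument corners are at (472,63), (678,40), (698,230) and (490,252).

```bash
python3 - <<'E'
from h import *
d=pickle.load(open("cam0.pkl","rb"));c=d["top"]
def quad(pts,off,z):
    P=np.array([onz(c,p[0]/4+off[0]-.375,p[1]/4+off[1]-.375,z) for p in pts])
    s=[np.linalg.norm(P[i]-P[(i+1)%4])*1000 for i in range(4)]
    fx=(P[0]+P[1]-P[2]-P[3])[:2]; fy=(P[0]+P[3]-P[1]-P[2])[:2]
    print(np.round(P.mean(0)*1000,1),"sides",np.round(s,1),"yaw x",np.degrees(np.arctan2(fx[1],fx[0])),"yaw y",np.degrees(np.arctan2(-fy[0],fy[1])));return P
print("crate");quad([(93,41),(316,75),(277,334),(53,299)],(340,190),.044)
print("head");quad([(213,62),(264,68),(252,143),(202,136)],(340,190),.084)
print("bay");P=quad([(72,63),(278,40),(298,230),(90,252)],(180,140),.154);print(np.round(P*1000))
print("instr front edge", [np.round(onz(c,x/4+180-.375,y/4+140-.375,.154)*1000) for x,y in((77,129),(283,106))])
# other obstacles
for n,u,v,z in(("spool",310,166,.041),("jar",479,232,.08),("mug",128,217,.09),("bigS head",400,308,.08),("bigS tail",432,370,.03)): print(n,np.round(onz(c,u,v,z)*1000))
# side check
s=d["side"]
g=cv2.cvtColor(s["img"],cv2.COLOR_RGB2HSV)
E
```

```text
crate
[ 507.9 -226.    44. ] sides [175.1 203.3 174.  202.6] yaw x -8.314768068596178 yaw y -7.702235757498773
head
[ 568.6 -255.2   84. ] sides [38.8 57.8 38.  56.9] yaw x -8.48591209450552 yaw y -6.235140929872957
bay
[661.6 252.5 154. ] sides [148.3 139.  148.5 137.8] yaw x 7.49591198893654 yaw y 7.547545188342761
[[720. 335. 154.]
 [740. 188. 154.]
 [602. 170. 154.]
 [584. 317. 154.]]
instr front edge [array([672., 330., 154.]), array([692., 183., 154.])]
spool [724.  12.  41.]
jar [ 523. -502.   80.]
mug [546. 549.  90.]
bigS head [ 291. -264.   80.]
bigS tail [ 102. -372.   30.]
```

```bash
cat >> h.py <<'E'
from scipy.spatial.transform import Rotation as Ro
def go(env,p,yaw):
    "shift/turn to bring TCP to p (mm), tool pointing down, tool y along scanner y at scanner yaw (deg)"
    s=env.state();q=s["tool_rot"];R=Ro.from_quat([q[1],q[2],q[3],q[0]])
    a=np.radians(yaw);x=np.array([-np.cos(a),-np.sin(a),0]);z=np.array([0,0,-1.]);y=np.cross(z,x)
    T=Ro.from_matrix(np.c_[x,y,z])
    print("tcp",np.round(s["tool_pos"]*1000,1),"shift",np.round(R.inv().apply(np.array(p)-s["tool_pos"]*1000),1),"turn",np.round((R.inv()*T).as_rotvec(degrees=True),2),"t",s["time"],"w",s["width"],"F",s["gripper_force"],np.round(s["contact_force"],1))
E
python3 -c "
from h import *;from cell import env
go(env,[554,-253,150],-8)"
```

```text
tcp [ 178.5 -598.4  221.6] shift [-458.6  223.6   72. ] turn [ 0.11 -0.03 24.6 ] t 0.1 w 0.9988836630749773 F 0.0 [ 0.2  0.1 -0.1]
```

apply_moves([
  [[-15, 7, 0], [0, 0, 1], 0],
  [[-45, 22, 0], [0, 0, 3], 0],
  [[-80, 39, 0], [0, 0, 5], 0],
  [[-115, 56, 0], [0, 0, 8], 0],
  [[-150, 73, 0], [0, 0, 10], 0],
  [[-185, 90, 0], [0, 0, 12], 0],
  [[-220, 107, 0], [0, 0, 14], 0],
  [[-255, 124, 10], [0, 0, 16], 0],
  [[-290, 141, 20], [0, 0, 18], 0],
  [[-320, 156, 30], [0, 0, 20], 0],
])

```text
time: 0.93
tool_pos: [0.4421, -0.356, 0.1921]
tool_rot: [0.0, 0.03, 1.0, 0.0]
contact_force: [-0.3, -0.3, 0.6]
width: 0.999
gripper_force: 0.0
```

```bash
python3 -c "
from h import *;from cell import env
go(env,[554,-253,150],-8)"
```

```text
tcp [ 442.1 -356.   192.1] shift [-105.5  109.5   42.1] turn [0.01 0.02 4.55] t 0.9333 w 0.9992255616139986 F 0.0 [-0.3 -0.3  0.6]
```

apply_moves([
  [[-20, 20, 8], [0, 0, 1], 0],
  [[-43, 45, 16], [0, 0, 2], 0],
  [[-66, 69, 24], [0, 0, 3], 0],
  [[-85, 88, 32], [0, 0, 4], 0],
  [[-98, 101, 38], [0, 0, 4.5], 0],
  [[-105, 109, 42], [0, 0, 4.5], 0],
  [[-105, 109, 42], [0, 0, 4.5], 0],
  [[-105, 109, 42], [0, 0, 4.5], 0],
  [[-105, 109, 42], [0, 0, 4.5], 0],
  [[-105, 109, 42], [0, 0, 4.5], 0],
])

```text
time: 1.77
tool_pos: [0.5513, -0.2564, 0.1512]
tool_rot: [0.0, 0.07, 0.998, -0.0]
contact_force: [-0.8, 0.7, -0.4]
width: 1.0
gripper_force: 0.0
```

```bash
python3 - <<'E'
from h import *;from cell import env,camera
go(env,[554,-253,50],-8)
c=camera("wrist");cv2.imwrite("pics/w1.png",c["img"][...,::-1])
for x in(35,95):
  for y in(-20,20):
    a=np.radians(-8);print(x,y,proj(c,[.505+(x*np.cos(a)-y*np.sin(a))/1000,-.246+(x*np.sin(a)+y*np.cos(a))/1000,.084]).round())
E
```

```text
tcp [ 551.3 -256.4  151.2] shift [ -2.2   3.7 101.2] turn [-0.01  0.03  0.03] t 1.7667 w 0.9997292106870115 F 0.0 [-0.8  0.7 -0.4]
35 -20 [297. 235.]
35 20 [353. 235.]
95 -20 [298. 312.]
95 20 [351. 312.]
```

View pics/w1.png

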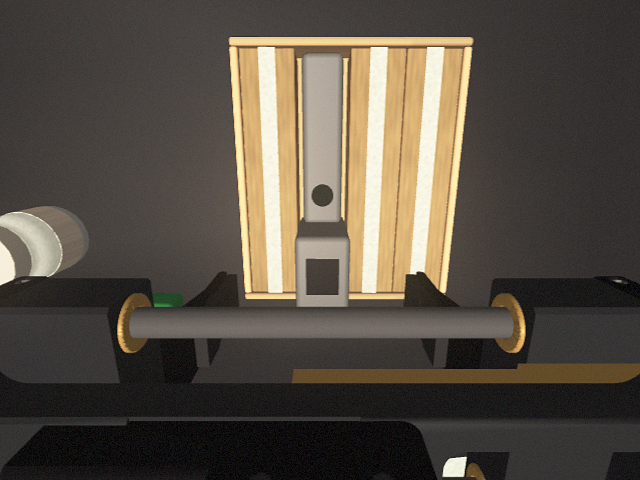

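The wrist view shows the scanner's head at (297–349, 235–305), midway between the open fingers at columns 237 and 405. Its position is within 2 mm of the prediction, so I'm going down.

apply_moves([
  [[-2, 2, 12], [0, 0, 0], 0],
  [[-2, 2, 32], [0, 0, 0], 0],
  [[-2, 2, 54], [0, 0, 0], 0],
  [[-2, 2, 74], [0, 0, 0], 0],
  [[-2, 2, 88], [0, 0, 0], 0],
  [[-2, 2, 96], [0, 0, 0], 0],
  [[-2, 2, 100], [0, 0, 0], 0],
  [[-2, 2, 100], [0, 0, 0], 0],
  [[-2, 2, 100], [0, 0, 0], 0],
  [[-2, 2, 100], [0, 0, 0], 0],
])

```text
time: 2.65
tool_pos: [0.555, -0.2539, 0.0516]
tool_rot: [0.001, 0.069, 0.998, -0.0]
contact_force: [0.0, -0.7, -0.3]
width: 1.001
gripper_force: 0.0
```

```bash
python3 - <<'E'
from h import *;from cell import env,camera
go(env,[554,-254.5,50],-8)
E
```

```text
tcp [ 555.  -253.9   51.6] shift [ 0.9 -0.7  1.6] turn [-0.01  0.13  0.11] t 2.65 w 1.000842970028632 F 0.0 [ 0.  -0.7 -0.3]
```

apply_moves([
  [[0, 0, 0], [0, 0, 0], 0.4],
  [[0, 0, 0], [0, 0, 0], 0.5],
  [[0, 0, 0], [0, 0, 0], 1],
  [[0, 0, 0], [0, 0, 0], 1],
  [[0, 0, 0], [0, 0, 0], 1],
  [[0, 0, 0], [0, 0, 0], 1],
  [[0, 0, 0], [0, 0, 0], 1],
  [[0, 0, 0], [0, 0, 0], 1],
  [[0, 0, 0], [0, 0, 0], 1],
  [[0, 0, 0], [0, 0, 0], 1],
], grip_force=40)

```text
time: 3.48
tool_pos: [0.5544, -0.254, 0.0507]
tool_rot: [0.0, 0.069, 0.998, -0.0]
contact_force: [-0.9, -2.0, 0.3]
width: 0.454
gripper_force: 39.9
```

apply_moves([
  [[0, 0, -2], [0, 0, 0], 1],
  [[0, 0, -5], [0, 0, 0], 1],
  [[0, 0, -9], [0, 0, 0], 1],
  [[0, 0, -14], [0, 0, 0], 1],
  [[0, 0, -19], [0, 0, 0], 1],
  [[0, 0, -24], [0, 0, 0], 1],
  [[0, 0, -29], [0, 0, 0], 1],
  [[0, 0, -34], [0, 0, 0], 1],
  [[0, 0, -39], [0, 0, 0], 1],
  [[0, 0, -44], [0, 0, 0], 1],
])

```text
time: 4.32
tool_pos: [0.5545, -0.2533, 0.0953]
tool_rot: [0.0, 0.069, 0.998, 0.0]
contact_force: [-0.7, -0.1, -1.5]
width: 0.459
gripper_force: 39.9
```

```bash
python3 - <<'E'
from h import *;from cell import env,camera
go(env,[554,-254.5,125],-8)
E
```

```text
tcp [ 554.5 -253.3   95.3] shift [  0.3  -1.2 -29.7] turn [0.03 0.04 0.11] t 4.3167 w 0.45910850687105254 F 39.911551960722136 [-0.7 -0.1 -1.5]
```

apply_moves([
  [[0, 0, -5], [0, 0, 0], 1],
  [[0, 0, -12], [0, 0, 0], 1],
  [[0, 0, -20], [0, 0, 0], 1],
  [[0, 0, -28], [0, 0, 0], 1],
  [[0, 0, -33], [0, 0, 0], 1],
  [[0, 0, -35], [0, 0, 0], 1],
  [[0, 0, -35], [0, 0, 0], 1],
  [[0, 0, -35], [0, 0, 0], 1],
  [[0, 0, -35], [0, 0, 0], 1],
  [[0, 0, -35], [0, 0, 0], 1],
])

```text
time: 5.15
tool_pos: [0.5539, -0.2536, 0.129]
tool_rot: [-0.001, 0.069, 0.998, 0.0]
contact_force: [-0.2, -0.3, -1.6]
width: 0.459
gripper_force: 39.9
```

```bash
python3 - <<'E'
from h import *;from cell import env,camera
go(env,[539.5,26.5,130],7.5)
c=camera("side");cv2.imwrite("pics/s1.png",cv2.resize(c["img"][100:280,220:420,::-1],None,fx=4,fy=3.3)[:600])
E
```

```text
tcp [ 553.9 -253.6  129. ] shift [ 52.8 275.5  -0.9] turn [  0.02  -0.06 -15.4 ] t 5.15 w 0.4586974024635364 F 39.911514822124445 [-0.2 -0.3 -1.6]
```

View pics/s1.png

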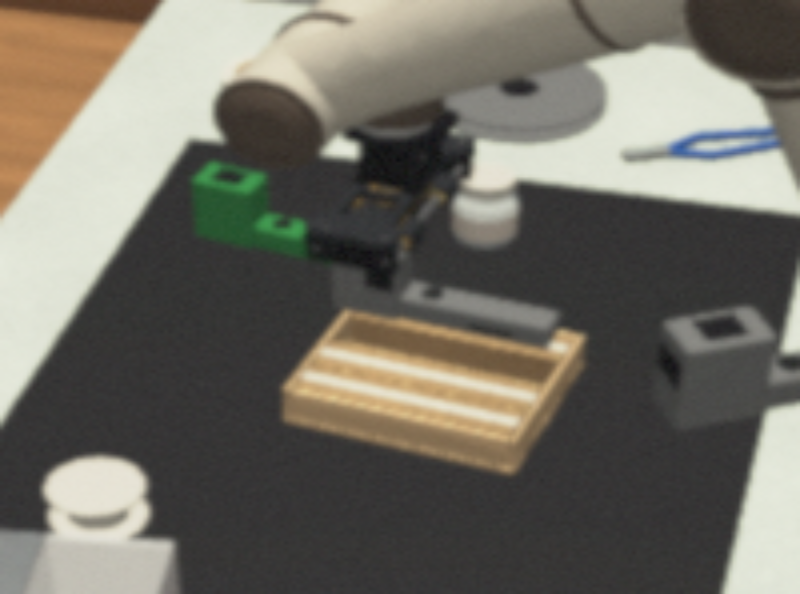

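The side view shows the scanner lifted and about level above the crate (handle at crop 490,315), with the cartons still in place. Next I'll carry it to the open bench.

apply_moves([
  [[2, 8, 0], [0, 0, 0], 1],
  [[6, 26, 0], [0, 0, -1], 1],
  [[11, 54, 0], [0, 0, -3], 1],
  [[17, 86, 0], [0, 0, -5], 1],
  [[23, 118, 0], [0, 0, -7], 1],
  [[29, 150, 0], [0, 0, -9], 1],
  [[35, 182, 0], [0, 0, -11], 1],
  [[41, 212, 0], [0, 0, -13], 1],
  [[46, 240, 0], [0, 0, -14], 1],
  [[50, 260, 0], [0, 0, -15], 1],
])

```text
time: 6.03
tool_pos: [0.5399, 0.0134, 0.1297]
tool_rot: [0.0, -0.063, 0.998, 0.0]
contact_force: [0.3, -0.5, -1.9]
width: 0.462
gripper_force: 39.9
```

apply_moves([
  [[2, 10, 4], [0, 0, 0], 1],
  [[3, 14, 14], [0, 0, 0], 1],
  [[3, 15, 28], [0, 0, 0], 1],
  [[3, 15, 42], [0, 0, 0], 1],
  [[3, 15, 54], [0, 0, 0], 1],
  [[3, 15, 64], [0, 0, 0], 1],
  [[3, 15, 70], [0, 0, 0], 1],
  [[3, 15, 73], [0, 0, 0], 1],
  [[3, 15, 75], [0, 0, 0], 1],
  [[3, 15, 75], [0, 0, 0], 1],
])

```text
time: 6.87
tool_pos: [0.5357, 0.025, 0.0544]
tool_rot: [-0.0, -0.062, 0.998, -0.0]
contact_force: [-0.3, -0.7, -1.8]
width: 0.458
gripper_force: 39.9
```

```bash
python3 - <<'E'
from h import *;from cell import env,camera
go(env,[539.5,26.5,45],7.5)
E
```

```text
tcp [535.7  25.   54.4] shift [-4.   1.   9.4] turn [-0.   -0.   -0.42] t 6.8667 w 0.4575128085598163 F 39.91152987462556 [-0.3 -0.7 -1.8]
```

apply_moves([
  [[0, 0, 2], [0, 0, 0], 1],
  [[0, 0, 4], [0, 0, 0], 1],
  [[0, 0, 6], [0, 0, 0], 1],
  [[0, 0, 7], [0, 0, 0], 1],
  [[0, 0, 8], [0, 0, 0], 1],
  [[0, 0, 9], [0, 0, 0], 1],
  [[0, 0, 9.5], [0, 0, 0], 1],
  [[0, 0, 9.5], [0, 0, 0], 1],
  [[0, 0, 9.5], [0, 0, 0], 1],
  [[0, 0, 9.5], [0, 0, 0], 1],
])

```text
time: 7.7
tool_pos: [0.5356, 0.0253, 0.0451]
tool_rot: [0.0, -0.062, 0.998, 0.0]
contact_force: [0.3, -0.2, -1.6]
width: 0.459
gripper_force: 39.9
```

apply_moves([
  [[0, 0, 0.5], [0, 0, 0], 1],
  [[0, 0, 1], [0, 0, 0], 1],
  [[0, 0, 1.5], [0, 0, 0], 1],
  [[0, 0, 1.5], [0, 0, 0], 1],
  [[0, 0, 1.5], [0, 0, 0], 1],
  [[0, 0, 1.5], [0, 0, 0], 1],
  [[0, 0, 1.5], [0, 0, 0], 1],
  [[0, 0, 1.5], [0, 0, 0], 1],
  [[0, 0, 1.5], [0, 0, 0], 1],
  [[0, 0, 1.5], [0, 0, 0], 1],
])

```text
time: 8.53
tool_pos: [0.5358, 0.0253, 0.0446]
tool_rot: [0.0, -0.062, 0.998, -0.0]
contact_force: [-1.8, -0.4, 4.6]
width: 0.457
gripper_force: 39.9
```

Contact shows as +4.6 N upward. I'll open the gripper and rise.

apply_moves([
  [[0, 0, 1], [0, 0, 0], 0.5],
  [[0, 0, 1], [0, 0, 0], 0.4],
  [[0, 0, 1], [0, 0, 0], 0.2],
  [[0, 0, 1], [0, 0, 0], 0],
  [[0, 0, 1], [0, 0, 0], 0],
  [[0, 0, 1], [0, 0, 0], 0],
  [[0, 0, 0], [0, 0, 0], 0],
  [[0, 0, 0], [0, 0, 0], 0],
  [[0, 0, 0], [0, 0, 0], 0],
  [[0, 0, 0], [0, 0, 0], 0],
])

```text
time: 9.37
tool_pos: [0.5356, 0.0252, 0.0436]
tool_rot: [0.0, -0.062, 0.998, 0.0]
contact_force: [0.9, 0.1, 0.6]
width: 0.988
gripper_force: 0.0
```

apply_moves([
  [[0, 0, -5], [0, 0, 0], 0],
  [[0, 0, -18], [0, 0, 0], 0],
  [[0, 0, -38], [0, 0, 0], 0],
  [[0, 0, -60], [0, 0, 0], 0],
  [[0, 0, -82], [0, 0, 0], 0],
  [[15, 0, -100], [0, 0, 0], 0],
  [[35, 0, -110], [0, 0, 0], 0],
  [[52, 0, -110], [0, 0, 0], 0],
  [[62, 0, -110], [0, 0, 0], 0],
  [[62, 0, -110], [0, 0, 0], 0],
])

```text
time: 10.2
tool_pos: [0.4721, 0.0172, 0.1539]
tool_rot: [-0.0, -0.062, 0.998, 0.0]
contact_force: [0.6, 0.4, 0.1]
width: 0.997
gripper_force: 0.0
```

```bash
python3 - <<'E'
from h import *;from cell import env,camera
for n in("wrist","top"):
    c=camera(n);cv2.imwrite(f"pics/{n}2.png",c["img"][...,::-1]);pickle.dump(c,open(f"{n}2.pkl","wb"))
go(env,[475,18,120],7.5)
E
```

```text
tcp [474.5  17.6 153.7] shift [-0.6  0.3 33.7] turn [-0.01  0.04 -0.37] t 10.3 w 1.0027270872457017 F 0.0 [0.5 0.9 0.6]
```

View pics/wrist2.png

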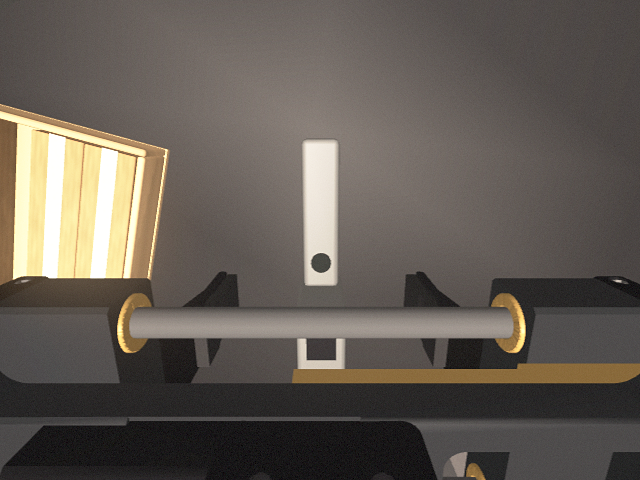

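The scanner stands free. The handle's tail edge is at row 139 (columns 303–338), and its join with the head is at row 285.

```bash
python3 - <<'E'
from h import *
c=pickle.load(open("wrist2.pkl","rb"))
A=onz(c,320.5,139,.03)*1000;B=onz(c,320.7,285,.03)*1000
print(A,B,np.linalg.norm(A-B),np.degrees(np.arctan2(*(B-A)[1::-1])), np.linalg.norm(onz(c,303,141,.03)-onz(c,338,141,.03))*1000)
d=(B-A)/np.linalg.norm(B-A)
ctr=A+95*d;print("centre",ctr,"grasp -15",A+80*d)
# tail check in top view (handle masked grey)
t=pickle.load(open("top2.pkl","rb"));print(proj(t,A/1000))
E
```

```text
[394.55657563   8.00371241  30.        ] [521.83137806  23.9646213   30.        ] 128.27168801211582 7.1478684516511235 28.571163993946705
centre [488.81826672  19.82460888  30.        ] grasp -15 [473.93484181  17.95815155  30.        ]
[309.30717943 271.76972875]
```

apply_moves([
  [[0, 0, 12], [0, 0, 0], 0],
  [[0, 0, 32], [0, 0, 0], 0],
  [[0, 0, 56], [0, 0, 0], 0],
  [[0, 0, 80], [0, 0, 0], 0],
  [[0, 0, 104], [0, 0, 0], 0],
  [[0, 0, 124], [0, 0, 0], 0],
  [[0, 0, 137], [0, 0, 0], 0],
  [[0, 0, 144], [0, 0, 0], 0],
  [[0, 0, 148], [0, 0, 0], 0],
  [[0, 0, 148], [0, 0, 0], 0],
])

```text
time: 11.13
tool_pos: [0.4744, 0.0176, 0.0047]
tool_rot: [-0.001, -0.062, 0.998, -0.0]
contact_force: [-0.6, 0.7, -0.1]
width: 0.999
gripper_force: 0.0
```

```bash
python3 - <<'E'
from h import *;from cell import env,camera
go(env,[474,18,5],7.2)
E
```

```text
tcp [474.4  17.6   4.7] shift [ 0.3  0.5 -0.3] turn [-0.03 -0.08 -0.09] t 11.1333 w 0.9990646642624269 F 0.0 [-0.6  0.7 -0.1]
```

apply_moves([
  [[0, 0, 0], [0, 0, 0], 0.4],
  [[0, 0, 0], [0, 0, 0], 0.6],
  [[0, 0, 0], [0, 0, 0], 1],
  [[0, 0, 0], [0, 0, 0], 1],
  [[0, 0, 0], [0, 0, 0], 1],
  [[0, 0, 0], [0, 0, 0], 1],
  [[0, 0, 0], [0, 0, 0], 1],
  [[0, 0, 0], [0, 0, 0], 1],
  [[0, 0, 0], [0, 0, 0], 1],
  [[0, 0, 0], [0, 0, 0], 1],
], grip_force=55)

```text
time: 11.97
tool_pos: [0.474, 0.0176, 0.0056]
tool_rot: [-0.0, -0.062, 0.998, -0.0]
contact_force: [-0.2, -0.0, 0.8]
width: 0.364
gripper_force: 55.0
```

apply_moves([
  [[0, 0, -1], [0, 0, 0], 1],
  [[0, 0, -4], [0, 0, 0], 1],
  [[0, 0, -9], [0, 0, 0], 1],
  [[0, 0, -15], [0, 0, 0], 1],
  [[0, 0, -22], [0, 0, 0], 1],
  [[0, 0, -29], [0, 0, 0], 1],
  [[0, 0, -35], [0, 0, 0], 1],
  [[0, 0, -39], [0, 0, 0], 1],
  [[0, 0, -40], [0, 0, 0], 1],
  [[0, 0, -40], [0, 0, 0], 1],
])

```text
time: 12.8
tool_pos: [0.4742, 0.0177, 0.046]
tool_rot: [0.0, -0.062, 0.998, 0.0]
contact_force: [0.1, 0.1, -2.2]
width: 0.362
gripper_force: 55.0
```

```bash
python3 - <<'E'
from h import *;from cell import env,camera
L=np.array([681.5,255.8]);a=np.radians(7.5);x=np.array([np.cos(a),np.sin(a)])
for k in(260,155): 
  P=L-k*x;print(k,P);go(env,[*P,44.7],7.8)
c=camera("side");cv2.imwrite("pics/s3.png",cv2.resize(c["img"][130:330,220:420,::-1],None,fx=3,fy=3))
E
```

```text
260 [423.72433604 221.86319002]
tcp [474.2  17.7  46. ] shift [ 24.9 208.9   1.4] turn [ 0.02  0.06 -0.7 ] t 12.8 w 0.3622051855147215 F 54.999688351526856 [ 0.1  0.1 -2.2]
155 [527.82604649 235.56844021]
tcp [474.2  17.7  46. ] shift [-80.1 209.6   1.5] turn [ 0.02  0.06 -0.7 ] t 12.8 w 0.3622051855147215 F 54.999688351526856 [ 0.1  0.1 -2.2]
```

View pics/s3.png

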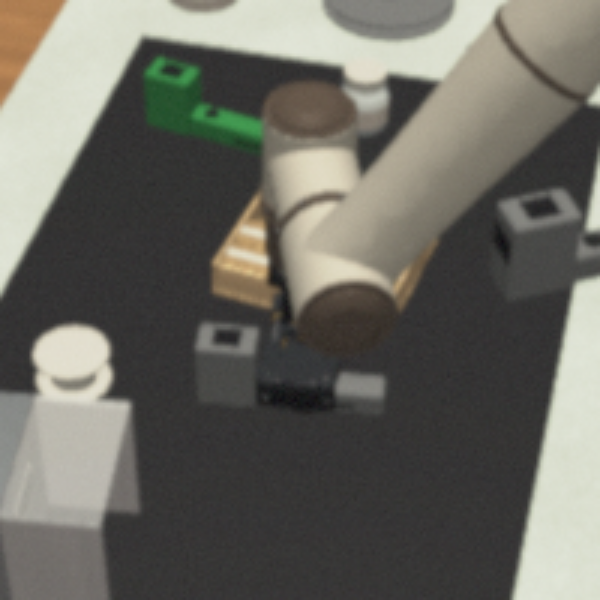

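The scanner is held level by its handle, with the head at (227,362) clear of the gripper. Next I'll line it up in front of the bay.

apply_moves([
  [[1, 7, 0], [0, 0, 0], 1],
  [[3, 24, 0], [0, 0, 0], 1],
  [[6, 50, 0], [0, 0, 0], 1],
  [[10, 80, 0], [0, 0, 0], 1],
  [[14, 110, 0], [0, 0, 0], 1],
  [[18, 140, 1], [0, 0, -0.7], 1],
  [[21, 168, 1], [0, 0, -0.7], 1],
  [[24, 190, 1], [0, 0, -0.7], 1],
  [[25, 203, 1], [0, 0, -0.7], 1],
  [[25, 209, 1], [0, 0, -0.7], 1],
])

```text
time: 13.68
tool_pos: [0.4229, 0.2237, 0.0443]
tool_rot: [-0.0, -0.069, 0.998, -0.0]
contact_force: [0.2, 0.2, -2.6]
width: 0.364
gripper_force: 55.0
```

```bash
python3 - <<'E'
from h import *;from cell import env,camera
c=camera("wrist");cv2.imwrite("pics/w4.png",c["img"][...,::-1])
L=np.array([681.5,255.8]);a=np.radians(7.5);x=np.array([np.cos(a),np.sin(a)])
P=L-155*x;go(env,[*P,44.7],7.8)
s=camera("side");pickle.dump(s,open("s4.pkl","wb"));t=camera("top");
b=lambda i,r,q,f:cv2.resize(i["img"][r:r+145,q:q+100,::-1],None,fx=4,fy=4,interpolation=cv2.INTER_CUBIC)
cv2.imwrite("pics/s4.png",np.hstack([b(s,235,190,4),b(t,140,180,4)]))
# predicted label corners in side view
for y in(-30,30):
  for z in(70,110):
    print(y,z,proj(s,[(L[0]-y*np.sin(a))/1000,(L[1]+y*np.cos(a))/1000,z/1000]).round(1))
E
```

```text
tcp [423.3 223.7  44.4] shift [-105.2   -2.7   -0.3] turn [0.01 0.02 0.13] t 13.7333 w 0.3613969566856534 F 55.00006187707186 [-0.1  1.1 -2.8]
-30 70 [231.1 292.8]
-30 110 [229.8 283.3]
30 70 [226.4 309.2]
30 110 [224.9 299.7]
```

View pics/s4.png

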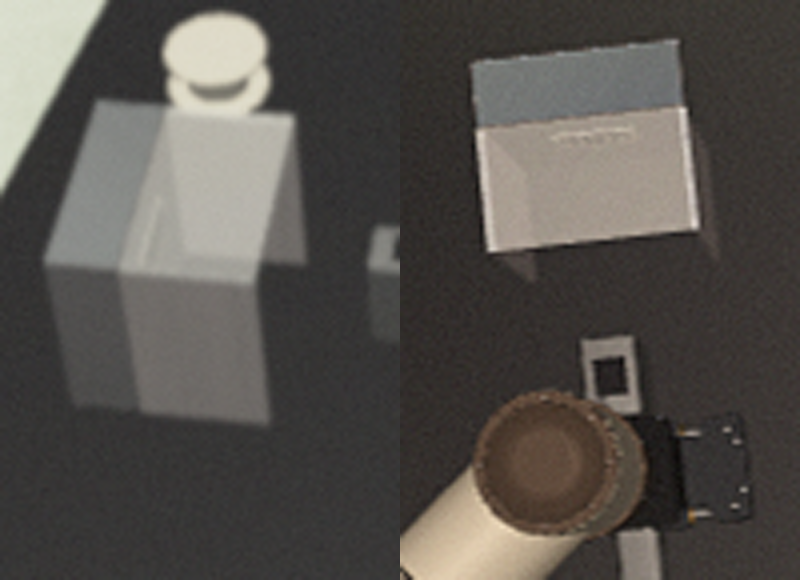

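The left half shows the bay with its label at crop (148,230). The right half shows the head aligned in front of the bay, with top corners at (582,340), (634,336), (640,412) and (588,416), and the label's top edge around (592,134).

```bash
python3 - <<'E'
from h import *
c=pickle.load(open("top2.pkl","rb"));s=pickle.load(open("s4.pkl","rb"))
L=np.array([681.5,255.8]);a=np.radians(7.5);x=np.array([np.cos(a),np.sin(a)]);y=np.array([-x[1],x[0]])
f=lambda u,v,z:onz(c,(u-400)/4+180-.375,v/4+140-.375,z)[:2]*1000
def rel(p): return np.round([(p-L)@x,(p-L)@y],1)
H=np.array([f(u,v,.117) for u,v in((582,340),(634,336),(640,412),(588,416))])
print("head",[rel(p) for p in H],rel(H.mean(0)),"window",rel(H[:2].mean(0)))
d=H[0]+H[1]-H[2]-H[3];print("yaw",np.degrees(np.arctan2(d[1],d[0])))
print("label top",[rel(f(u,v,.11)) for u,v in((552,134),(633,128),(592,131))])
o1,d1=ray(s,190+148/4-.375,235+230/4-.375)
n=np.array([*x,0]);p=o1+d1*(((np.array([*L,90])/1000-o1)@n)/(d1@n));print("label side",p*1000,rel(p[:2]*1000))
E
```

```text
head [array([-154.1,   20.9]), array([-155.4,  -17. ]), array([-211.2,  -15.8]), array([-209.9,   22. ])] [-182.6    2.5] window [-154.7    1.9]
yaw 6.288574532352558
label top [array([ 1.9, 29. ]), array([ -0.2, -30.8]), array([ 0.9, -0.5])]
label side [680.59510239 262.67337975 114.86993686] [-0.   6.9]
```

apply_moves([
  [[-3, -2, -1], [0, 0, 0], 1],
  [[-11, -2, -1], [0, 0, 0], 1],
  [[-23, -2, -1], [0, 0, 0], 1],
  [[-37, -2, -1], [0, 0, 0], 1],
  [[-51, -2, -1], [0, 0, 0], 1],
  [[-65, -2, -1], [0, 0, 0], 1],
  [[-79, -2, -1], [0, 0, 0], 1],
  [[-92, -2, -1], [0, 0, 0], 1],
  [[-101, -2, -1], [0, 0, 0], 1],
  [[-106, -2, -1], [0, 0, 0], 1],
])

```text
time: 14.67
tool_pos: [0.5304, 0.2335, 0.0454]
tool_rot: [0.0, -0.067, 0.998, 0.0]
contact_force: [-0.2, -0.6, -1.3]
width: 0.362
gripper_force: 55.0
```

```bash
python3 - <<'E'
from h import *;from cell import env,camera
s=camera("side");t=camera("top")
b=lambda i,r,q:cv2.resize(i["img"][r:r+145,q:q+100,::-1],None,fx=4,fy=4,interpolation=cv2.INTER_CUBIC)
cv2.imwrite("pics/s5.png",np.hstack([b(s,235,190),b(t,140,180)]))
L=np.array([681.5,255.8]);a=np.radians(7.5);x=np.array([np.cos(a),np.sin(a)])
go(env,[*(L-155*x),44.7],7.8)
# expected head top corners in both crops
y=np.array([-x[1],x[0]])
for k in(-45,-105):
  for w in(-20,20):
    P=[*((L+k*x+w*y)/1000),.118];print(k,w,(proj(s,P)-[190,235])*4,(proj(t,P)-[180,140])*4+[400,0])
E
```

```text
tcp [529.5 233.7  45.3] shift [1.4 2.1 0.6] turn [-0.   -0.01 -0.08] t 14.7667 w 0.36499693538251654 F 54.999549156054854 [-0.1  0.4 -2.6]
-45 -20 [219.06796732 202.04866833] [621.278124   185.39462995]
-45 20 [207.16673178 245.85452607] [566.86128392 191.29920821]
-105 -20 [305.16386239 209.7954947 ] [629.46850649 265.89862036]
-105 20 [294.79927338 253.85200573] [574.87655452 271.88242723]
```

View pics/s5.png

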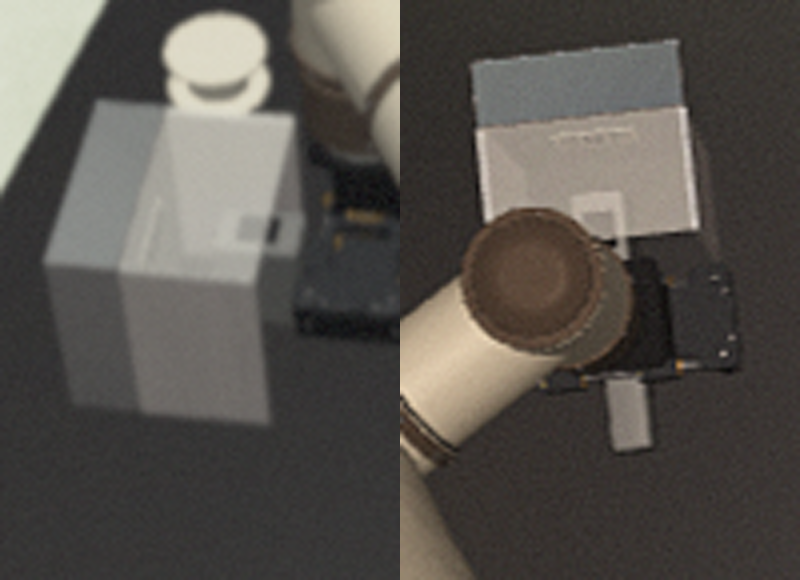

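In the top view the head's front corners at (571,197) and (622,192) put the window about 50 mm from the label and centred, and the side view agrees on height. I'll go 4 mm nearer and hold.

apply_moves([
  [[-2, 0, 0], [0, 0, 0], 1],
  [[-4, 0, 0], [0, 0, 0], 1],
  [[-4, 0, 0], [0, 0, 0], 1],
  [[-4, 0, 0], [0, 0, 0], 1],
  [[-4, 0, 0], [0, 0, 0], 1],
  [[-4, 0, 0], [0, 0, 0], 1],
  [[-4, 0, 0], [0, 0, 0], 1],
  [[-4, 0, 0], [0, 0, 0], 1],
  [[-4, 0, 0], [0, 0, 0], 1],
  [[-4, 0, 0], [0, 0, 0], 1],
])

```text
time: 15.6
tool_pos: [0.5326, 0.2348, 0.0456]
tool_rot: [-0.0, -0.068, 0.998, 0.0]
contact_force: [-0.2, -1.0, -2.8]
width: 0.361
gripper_force: 55.0
```

apply_moves([
  [[0, 0, 0], [0, 0, 0], 1],
  [[0, 0, 0], [0, 0, 0], 1],
  [[0, 0, 0], [0, 0, 0], 1],
  [[0, 0, 0], [0, 0, 0], 1],
  [[0, 0, 0], [0, 0, 0], 1],
  [[0, 0, 0], [0, 0, 0], 1],
  [[0, 0, 0], [0, 0, 0], 1],
  [[0, 0, 0], [0, 0, 0], 1],
  [[0, 0, 0], [0, 0, 0], 1],
  [[0, 0, 0], [0, 0, 0], 1],
])

```text
time: 16.43
tool_pos: [0.5327, 0.2348, 0.0456]
tool_rot: [0.0, -0.068, 0.998, 0.0]
contact_force: [-0.0, -0.2, -1.5]
width: 0.365
gripper_force: 55.0
```

apply_moves([
  [[0, 0, 0], [0, 0, 0], 1],
  [[0, 0, 0], [0, 0, 0], 1],
  [[0, 0, 0], [0, 0, 0], 1],
  [[0, 0, 0], [0, 0, 0], 1],
  [[0, 0, 0], [0, 0, 0], 1],
  [[0, 0, 0], [0, 0, 0], 1],
  [[0, 0, 0], [0, 0, 0], 1],
  [[0, 0, 0], [0, 0, 0], 1],
  [[0, 0, 0], [0, 0, 0], 1],
  [[0, 0, 0], [0, 0, 0], 1],
])

```text
time: 17.27
tool_pos: [0.5327, 0.2348, 0.0456]
tool_rot: [-0.0, -0.068, 0.998, -0.0]
contact_force: [-0.4, 0.6, -3.2]
width: 0.366
gripper_force: 55.0
```

apply_moves([
  [[0, 0, 0], [0, 0, 0], 1],
  [[0, 0, 0], [0, 0, 0], 1],
  [[0, 0, 0], [0, 0, 0], 1],
  [[0, 0, 0], [0, 0, 0], 1],
  [[0, 0, 0], [0, 0, 0], 1],
  [[0, 0, 0], [0, 0, 0], 1],
  [[0, 0, 0], [0, 0, 0], 1],
  [[0, 0, 0], [0, 0, 0], 1],
  [[0, 0, 0], [0, 0, 0], 1],
  [[0, 0, 0], [0, 0, 0], 1],
])

```text
time: 18.1
tool_pos: [0.5327, 0.2348, 0.0456]
tool_rot: [-0.0, -0.068, 0.998, -0.0]
contact_force: [-0.6, 0.2, -1.6]
width: 0.362
gripper_force: 55.0
```

apply_moves([
  [[3, 0, 0], [0, 0, 0], 1],
  [[11, 0, 0], [0, 0, 0], 1],
  [[23, 0, 0], [0, 0, 0], 1],
  [[37, 0, 0], [0, 0, 0], 1],
  [[51, 0, 0], [0, 0, 0], 1],
  [[65, 0, 0], [0, 0, 0], 1],
  [[79, 0, 0], [0, 0, 0], 1],
  [[92, 0, 0], [0, 0, 0], 1],
  [[101, 0, 0], [0, 0, 0], 1],
  [[106, 0, 0], [0, 0, 0], 1],
])

```text
time: 18.93
tool_pos: [0.4262, 0.2199, 0.0457]
tool_rot: [-0.0, -0.068, 0.998, -0.0]
contact_force: [-0.8, 0.4, -1.0]
width: 0.362
gripper_force: 55.0
```

apply_moves([
  [[0, -7, 0], [0, 0, 0], 1],
  [[-3, -24, 0], [0, 0, 0], 1],
  [[-7, -50, 0], [0, 0, 0], 1],
  [[-12, -80, 0], [0, 0, 0], 1],
  [[-17, -110, 0], [0, 0, 0], 1],
  [[-22, -140, 0], [0, 0, 0], 1],
  [[-27, -168, 0], [0, 0, 0], 1],
  [[-30, -190, 0], [0, 0, 0], 1],
  [[-30, -202, 0], [0, 0, 0], 1],
  [[-30, -205, 0], [0, 0, 0], 1],
])

```text
time: 19.77
tool_pos: [0.4858, 0.0191, 0.0454]
tool_rot: [0.0, -0.066, 0.998, -0.0]
contact_force: [-0.7, 0.5, -2.5]
width: 0.365
gripper_force: 55.0
```

Grasp height was 5.6 mm, so I'll go down 40 mm gently.

apply_moves([
  [[0, 0, 2], [0, 0, 0], 1],
  [[0, 0, 8], [0, 0, 0], 1],
  [[0, 0, 15], [0, 0, 0], 1],
  [[0, 0, 22], [0, 0, 0], 1],
  [[0, 0, 28], [0, 0, 0], 1],
  [[0, 0, 33], [0, 0, 0], 1],
  [[0, 0, 36], [0, 0, 0], 1],
  [[0, 0, 38], [0, 0, 0], 1],
  [[0, 0, 39], [0, 0, 0], 1],
  [[0, 0, 39.5], [0, 0, 0], 1],
])

```text
time: 20.6
tool_pos: [0.4853, 0.0215, 0.006]
tool_rot: [0.0, -0.068, 0.998, -0.0]
contact_force: [0.1, 0.4, -1.3]
width: 0.364
gripper_force: 55.0
```

apply_moves([
  [[0, 0, 0.5], [0, 0, 0], 1],
  [[0, 0, 1], [0, 0, 0], 1],
  [[0, 0, 1], [0, 0, 0], 1],
  [[0, 0, 1], [0, 0, 0], 1],
  [[0, 0, 1], [0, 0, 0], 1],
  [[0, 0, 1], [0, 0, 0], 1],
  [[0, 0, 1], [0, 0, 0], 1],
  [[0, 0, 1], [0, 0, 0], 1],
  [[0, 0, 1], [0, 0, 0], 1],
  [[0, 0, 1], [0, 0, 0], 1],
])

```text
time: 21.43
tool_pos: [0.4854, 0.0215, 0.0056]
tool_rot: [0.0, -0.068, 0.998, 0.0]
contact_force: [-2.8, 1.7, 6.0]
width: 0.358
gripper_force: 55.0
```

It's down, so I'll release and rise straight up.

apply_moves([
  [[0, 0, 0], [0, 0, 0], 0.6],
  [[0, 0, 0], [0, 0, 0], 0.5],
  [[0, 0, 0], [0, 0, 0], 0.3],
  [[0, 0, 0], [0, 0, 0], 0],
  [[0, 0, 0], [0, 0, 0], 0],
  [[0, 0, 0], [0, 0, 0], 0],
  [[0, 0, 0], [0, 0, 0], 0],
  [[0, 0, 0], [0, 0, 0], 0],
  [[0, 0, 0], [0, 0, 0], 0],
  [[0, 0, 0], [0, 0, 0], 0],
])

```text
time: 22.27
tool_pos: [0.4852, 0.0214, 0.005]
tool_rot: [-0.0, -0.068, 0.998, -0.0]
contact_force: [-0.3, 0.9, 0.8]
width: 0.966
gripper_force: 0.0
```

apply_moves([
  [[0, 0, -5], [0, 0, 0], 0],
  [[0, 0, -18], [0, 0, 0], 0],
  [[0, 0, -38], [0, 0, 0], 0],
  [[0, 0, -62], [0, 0, 0], 0],
  [[0, 0, -88], [0, 0, 0], 0],
  [[0, 0, -114], [0, 0, 0], 0],
  [[0, 0, -136], [0, 0, 0], 0],
  [[0, 0, -148], [0, 0, 0], 0],
  [[0, 0, -150], [0, 0, 0], 0],
  [[0, 0, -150], [0, 0, 0], 0],
])

```text
time: 23.1
tool_pos: [0.4854, 0.0216, 0.1559]
tool_rot: [0.001, -0.068, 0.998, 0.0]
contact_force: [-0.5, -0.0, -0.0]
width: 1.004
gripper_force: 0.0
```

```bash
python3 - <<'E'
from cell import env,camera
import cv2
cv2.imwrite("pics/s6.png",camera("side")["img"][...,::-1])
E
```

```text
(no output)
```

View pics/s6.png

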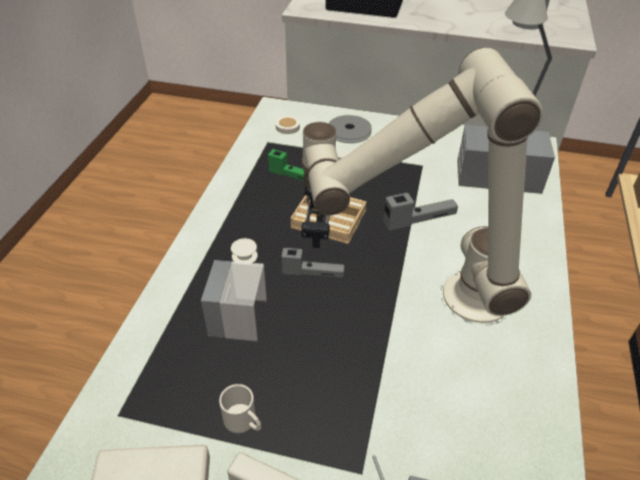

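The scanner stands upright and released at (313,265). It is clear of crate and bay, and the bystanders are where they were.

```bash
python3 -c "
from cell import env
print(env.finish_job())"
```

```text
the job is handed in; nothing more can be done
None
```

The job is handed in, with no verdict returned: the scanner was lifted from the crate, stood on the bench, regripped by its handle, held about 46 mm from the label for over two seconds, and left standing released on the open bench.

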